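Shut the balance's draft shield and tare it

TASK

The balance has been loaded through its draft shield and must now be tared in still air: with your fingertips, slide the right-hand glass door and the glass top door fully shut, gently and without slamming them, and only then press the blue tare key at the left of the front panel well down and let it come up again. Nothing needs to be gripped or lifted: leave the weighing boat lying as it is on the pan, do not press the grey on/off key, and leave everything else on the bench where it stands.

Things in the scene. Friction and masses are not known exactly. Their poses are not given: they have to be found in the camera images.
- balance: laboratory balance, fixed: white housing 310 mm (x) by 200 mm (y), glass draft shield on it, top at z = 216 mm. Origin: centre of its underside on the bench; x to its rear, y to its left, z up; display and keys at the front (-x). Front pane at x = -62 mm; outer face of right pane y = -94 mm; rear housing x = 85 to 155 mm, 209 mm high. The front and left panes do not move
- side_door (a joint): right-hand glass door of the draft shield (the balance's -y side): m slid open. 0 = fully shut on its stop, 0.10 = fully open; it opens along the balance's +x (rearward) and is shut by pushing along -x. It stays where it is left; friction about 1.5 N, a little more when moved fast
- side_paddle (a point): centre of the black finger paddle on the right-hand door, moving with it: an upright blade 8 mm thick (x), standing out from the pane from y = -94 to -130 mm, 46 mm high (z = 160 to 206 mm); at x = 8, y = -112, z = 183 mm in the balance frame when shut. Push its rear (+x) face to shut the door. Beside it are only the pane and a pad at its root, 5 mm thick, reaching 15 mm either way
- top_door (a joint): glass top door of the draft shield: m slid open. 0 = fully shut on its stop, 0.10 = fully open; it opens along the balance's +x (over the rear housing) and is shut by pushing along -x. It stays where it is left; friction about 1.5 N, a little more when moved fast
- top_grip (a point): middle of the upper edge of the black grip rib on the top door, moving with it: rib 8 mm thick (x), 60 mm long (y), its top at z = 239.5 mm, 25 mm above the glass (a flat foot round it is 3 mm thick and reaches 15 mm either way); at x = -30, y = 0 mm in the balance frame when shut. Behind it the glass runs on for 114 mm. Push its rear (+x) face to shut the door
- tare_key (a joint): the tare key: how far it is pressed, m. 0 = released, 0.006 = fully down on its stop; it counts as pressed from 0.003. Spring key: about 4 N at 3 mm, 8 N fully down; it comes up by itself
- tare_top (a point): centre of the upper face of the blue tare key, 34 mm up the slope by 30 mm, at the LEFT end (balance y = +66 mm) of the dark front panel, 7 mm proud of it. Panel and key slope 0.36 rad, facing forward and up: the outward normal is (-0.352, 0, 0.936) in the balance frame, also this point's z axis, and the key is pressed against it
- power_key (a joint): the on/off key, not to be pressed: 0 = released, 0.006 = fully down
- power_top (a point): centre of the upper face of the on/off key: grey, 24 mm square with a red dot, at the RIGHT end of the front panel (balance y = -66 mm)
- pan (a point): centre of the upper face of the steel weighing pan (90 mm across) inside the shield, 67 mm above the bench
- weigh_boat: white plastic weighing boat, 68 x 68 x 16 mm, loose, lying on the pan; origin at the centre of its underside
- bottle: media bottle with blue cap, 69 mm across, 128 mm high; origin under its centre
- bottle_red: smaller media bottle with red cap and pink contents, 55 mm across, 103 mm high; origin under its centre
- dish: petri dish, 61 mm across, 16 mm high; origin under its centre
- spatula: thin steel spatula lying flat, 177 mm long (its y), 4 mm high; origin under its centre

How it is judged:
On the way, in this order (a step that is already met when the one before it is completed fails the run):
1. both doors of the draft shield are fully shut (within 3 mm) (value of joint each of side_door, top_door below 0.003 m), for 0.2 s.
2. the tare key is pressed down (3 mm or more of its 6 mm) with both doors shut (all of step 1 and value of joint tare_key above 0.003 m), for 0.05 s.
At the end, for the whole second after the job is handed in: both doors are shut to within 3 mm, both keys are up again (less than 1 mm down), and the weighing boat lies flat and at rest on the pan within 15 mm of its centre (all of step 1 and value of joint each of tare_key, power_key below 0.001 m and horizontal distance between weigh_boat and pan below 0.015 m and z of weigh_boat in the frame of pan below 0.004 m and angle between weigh_boat's own z axis and vertical below 0.1 rad and linear speed of weigh_boat below 0.02 m/s); the robot touches nothing.
It fails at once if the tare key is pressed while a door stands open (more than 6 mm) (value of joint tare_key above 0.003 m and value of joint any of side_door, top_door above 0.006 m).
It fails at once if the on/off key is pressed (3 mm or more) (value of joint power_key above 0.003 m).
It fails at once if a door is slammed (moves towards shut faster than 0.5 m/s) or the balance is pushed harder than 60 N by the fingers (velocity of joint any of side_door, top_door below -0.5 m/s or contact force between the fingers and balance above 60 N).
It fails at once if the weighing boat is shifted (more than 8 mm) or lifted (distance of weigh_boat from where it was at the start of the episode above 0.008 m).
It fails at once if something else on the bench is moved (more than 15 mm) or lifted (distance of any of bottle, bottle_red, dish, spatula from where it was at the start of the episode above 0.015 m).
It also fails if it takes over 51 s, if anything falls off the work surface, if the arm or the gripper's body presses on something with over 40 N, if the wrist force passes 120 N, or if a joint passes its speed limit or range.

ROBOT

A 6-joint arm with a two-finger parallel gripper is mounted at the origin on a cart in front of the work surface, level with it; the furniture and walls round the work are solid. World frame = base frame: x ahead of the robot, y to its left, z up, the work surface at z = 0. Lengths are in m, angles in rad, forces in N, time in s.
With the tool pointing down it reaches from about 0.25 to 0.775 m from the base axis. Payload 4 kg.
Tool frame: the origin (TCP) lies between the finger pads; the fingertips stand 25 mm ahead of it and the grasp point (between the pads) lies 6 mm ahead of it (robot.tip_reach is the z of the fingertips in the tool frame, in m); z points along the fingers, y is the line along which they close (so a half turn about z gives the same grasp; the last joint's range is limited). The gripper opens to 94 mm and grips with 3 to 60 N. Pads are 16 mm wide; open, the fingers measure 119 mm over their backs; the gripper's body (75 mm by 177 mm) begins 78 mm behind the grasp point.
Start: joints at [1.189, 0.087, 1.371, -0, 1.684, -0.103], TCP at [0.151, 0.529, 0.231] pointing down, gripper open.
Joint ranges: [-3.1, 3.1], [-0.76, 2.03], [0.27, 2.55], [-1.08, 4.22], [0.17, 2.65], [-2.57, 2.57]. Speed limits (rad/s): [2.79, 2.79, 3.14, 3.14, 3.14, 3.14].

INTERFACE

Orientations are given as [roll, pitch, yaw] about the fixed x, y, z axes, in that order (R = Rz(yaw) Ry(pitch) Rx(roll)).
In Python, from bench import robot gives the robot as it stands. The module is installed in compiled form; this text tells all that it offers.
- The arm moves only by the shell command python3 -m handwheel 'ROWS'. ROWS is JSON, a list of rows, each a list of 3 entries, a list of its own where there are three numbers: the turn, a rotation vector about the world's x, y, z in units of 90 degrees (1.0 is 90 degrees), then the shift along the world's x, y, z in units of 0.05 m (1.0 is 0.05 m), then the closure, from 0 (fully open) to 1 (shut). A call has 1 to 5 rows; each row shifts and turns the commanded pose from where the row before left it; what a row does not reach is not made up. A row lasts 1/10 s, in which the tool goes at most 50 mm and 8.59 degrees, less where a joint would pass 70% of its speed; a pose out of reach is approached as far as the arm can. A call with a number of a shift or a turn outside -1 to 1 is refused whole. A call with a gripper value outside its range is refused whole. The fingers move at their own pace and stop on an object; the grip force is fixed at half the most. Time passes only in rows, so rows that do not move let the fingers close. It gives the time, the measured TCP pose, the force, the opening and the grip force at its end, in the units of the state.
- robot.get_obs(): the state, without advancing time (a new reading comes with each control period).
- robot.snapshot(name): name is "side" or "top" or "wrist"; returns (picture, depth): 420x560x3 uint8, red, green, blue; 420x560 float32, m along the optical axis (not along the pixel's ray), 0 where there is no reading.
- robot.calibration(name): a dict with "mtx" (3x3 intrinsics, pixels), "extrinsics" (4x4, takes a point from camera to world coordinates); the wrist camera has in their place "hand_eye" (4x4, takes a point from camera to tool coordinates, whose origin is the TCP and whose axes are the flange's). Camera axes: x right, y down, z forward; pixel columns grow to the right and rows downward; lengths in m; the calibration is good to about 2 mm. A picture is of the moment at which its call begins: read the wrist's pose just before it. calibration takes no time and is no camera call.
- robot.close_job(): hands the job in; it is judged then, once.
Trained networks look in the newest picture that a camera, given by its name, has taken for a name from the list of things; names that differ only in an ending like _2 or _b are one class to them, and where a whole thing is asked for, a point or a joint stands for the part that bears it (a point fixed in the world has none). Each returns a list of dicts, best first, with "p" (0 to 1); they miss things now and then, are a little off and sometimes report something else, mostly with a low value. They report only what shows in the picture. A call takes as long as a camera call.
- robot.boxes_of(query, camera): "bbox" ([left, top, right, bottom] in pixels, round what is visible of it).
The state is a dict: "time": time; "joint_positions": joint angles; "qvel": joint speeds; "joint_torque": joint torques, N m; "tool_pos": TCP position; "ee_rot": TCP orientation; "wrist_force": force on the tool from outside, world axes, zero at the start; "wrist_torque": the same for the moment, N m; "width": finger opening in m; "finger_force": force on a finger pad.
Only numpy, scipy, OpenCV 4.12 (cv2) and the standard library are available. Lean on these libraries where they do the work, as an engineer would, in place of code of your own. Each camera call takes 0.05 s, during which the arm holds its last target. There are 200 camera calls.

## Working session

There is one attempt and no reset: what is moved stays moved. The work goes in short steps, Python scripts to look and compute and a shell command to move; the robot and the scene stay as the last step left them, time stands still between calls to the robot, and variables do not carry over. Pictures are saved under pics/ and viewed, at most 10 in all, crops included, and the job is handed in when it is done.

```bash
mkdir -p pics
cat > h.py <<'E'
import numpy as np,cv2
from bench import robot
def snap(n,f=None):
    im,d=robot.snapshot(n)
    if f: cv2.imwrite('pics/'+f,im[:,:,::-1])
    return im,d
def world(n,d,u,v,o=None):
    c=robot.calibration(n);K=c['mtx'];z=d[int(v),int(u)]
    p=np.array([(u-K[0,2])*z/K[0,0],(v-K[1,2])*z/K[1,1],z,1])
    return (c['extrinsics']@p)[:3]
E
python3 - <<'E'
from h import *
np.set_printoptions(precision=4,suppress=True)
o=robot.get_obs();print(o['time'],o['tool_pos'],o['ee_rot'])
for n in('side','top'):
    im,d=snap(n,n+'0.png')
    for q in('balance','side_paddle','top_grip','tare_top','power_top','pan','bottle','bottle_red','dish','spatula'):
        for r in robot.boxes_of(q,n)[:1]:
            b=r['bbox'];u=(b[0]+b[2])/2;v=(b[1]+b[3])/2
            print(n,q,round(r['p'],2),np.round(b),world(n,d,u,v))
E
```

```text
0.0 [0.1512 0.5283 0.2293] [-3.1394 -0.0002  2.8628]
side balance 0.58 [219. 160. 370. 302.] [ 0.5014 -0.411   0.2143]
side side_paddle 0.77 [263. 219. 324. 291.] [ 0.4999 -0.4318  0.1477]
side top_grip 0.57 [265. 167. 360. 247.] [ 0.5458 -0.3503  0.2129]
side tare_top 0.19 [219. 159. 369. 300.] [ 0.501  -0.4092  0.2159]
side pan 0.85 [221. 160. 374. 300.] [ 0.5078 -0.4074  0.2122]
side bottle 0.91 [216. 299. 249. 345.] [ 0.3624 -0.5577  0.0939]
side bottle_red 0.7 [258. 329. 282. 367.] [ 0.4384 -0.6162  0.0865]
side dish 0.5 [258. 144. 282. 166.] [ 0.4668 -0.022   0.0163]
side spatula 0.68 [297. 315. 364. 345.] [ 0.5827 -0.5532  0.003 ]
top balance 0.79 [216. 141. 359. 304.] [ 0.4144 -0.3227  0.2053]
top side_paddle 0.91 [314. 183. 360. 252.] [ 0.498  -0.4284  0.1381]
top top_grip 0.92 [256. 142. 354. 212.] [ 0.5425 -0.3433  0.2145]
top tare_top 0.59 [222. 232. 241. 247.] [ 0.4505 -0.1833  0.0659]
top pan 0.82 [213. 138. 362. 302.] [ 0.418  -0.3219  0.2089]
top bottle 0.9 [358. 272. 392. 315.] [ 0.3377 -0.5264  0.0909]
top bottle_red 0.92 [388. 248. 415. 290.] [ 0.4221 -0.5878  0.0731]
top dish 0.77 [158. 228. 179. 251.] [ 0.4642 -0.0148  0.0154]
top spatula 0.59 [367. 204. 395. 258.] [ 0.5778 -0.5475  0.0053]
```

View pics/side0.png

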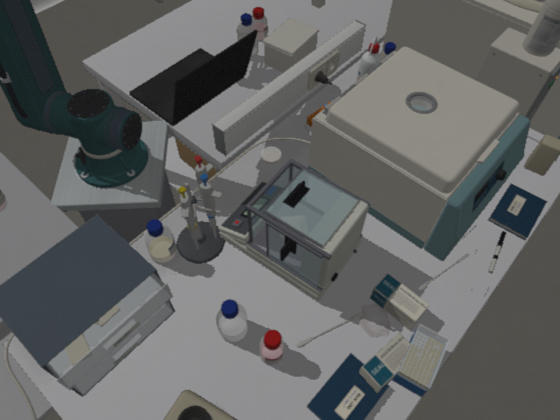

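View pics/top0.png

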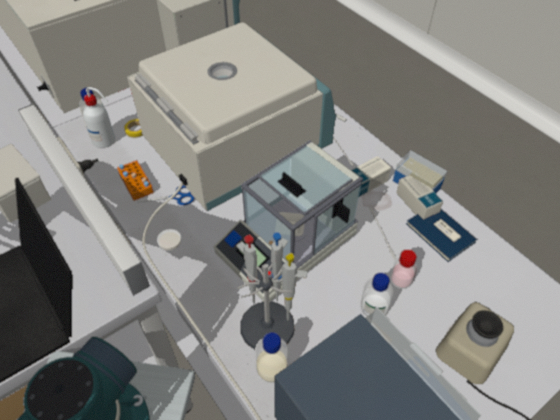

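The views show the balance near (0.50,-0.33), with its front facing the robot/left. A pipette stand is in front of it, the centrifuge to its left and two bottles to its right. Next I build a height map to get the pose.

```bash
cat >> h.py <<'E'
def cloud(n,im,d):
    c=robot.calibration(n);K=c['mtx'];v,u=np.nonzero(d>0);z=d[v,u]
    P=np.c_[(u-K[0,2])*z/K[0,0],(v-K[1,2])*z/K[1,1],z]
    T=c['extrinsics'] if 'extrinsics' in c else None
    return (P@T[:3,:3].T+T[:3,3]) ,im[v,u]
E
python3 - <<'E'
from h import *
H=np.zeros((350,400));C=np.zeros((350,400,3),np.uint8)
A=[]
for n in('side','top'):
    im,d=snap(n);P,c=cloud(n,im,d)
    i=((0.80-P[:,0])/0.002).astype(int);j=((0.05-P[:,1])/0.002).astype(int)
    ok=(i>=0)&(i<350)&(j>=0)&(j<400)&(P[:,2]<.5)
    for a,b,z,col in zip(i[ok],j[ok],P[ok,2],c[ok]):
        if z>H[a,b]:H[a,b]=z;C[a,b]=col
    A.append((P,c))
    m=(abs(P[:,0]-.5)<.3)&(abs(P[:,1]+.33)<.3)
    np.savez(n+'.npz',P=P[m],c=c[m])
h=cv2.applyColorMap((np.clip(H/.3,0,1)*255).astype(np.uint8),cv2.COLORMAP_JET)
o=np.hstack([h,C[:,:,::-1]]);k=np.ones((3,3),np.uint8)
for x in np.arange(.1,.81,.1):cv2.putText(o,f'{x:.1f}',(0,int((.8-x)/.002)),0,.35,(255,255,255))
for y in np.arange(-.7,.01,.1):cv2.putText(o,f'{y:.1f}',(int((.05-y)/.002),345),0,.35,(255,255,255))
cv2.imwrite('pics/map.png',cv2.dilate(o,k))
s=cv2.imread('pics/side0.png')[130:330,190:390];t=cv2.imread('pics/top0.png')[130:330,190:390]
cv2.imwrite('pics/crop.png',cv2.resize(np.hstack([s,t]),(800,400),interpolation=cv2.INTER_CUBIC)*1)
E
```

```text
(no output)
```

View pics/map.png

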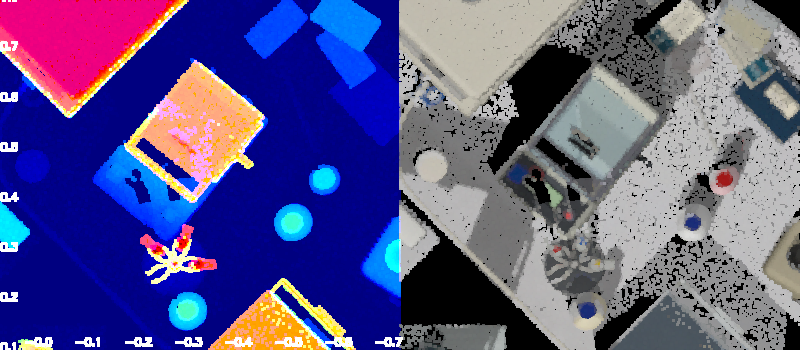

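View pics/crop.png

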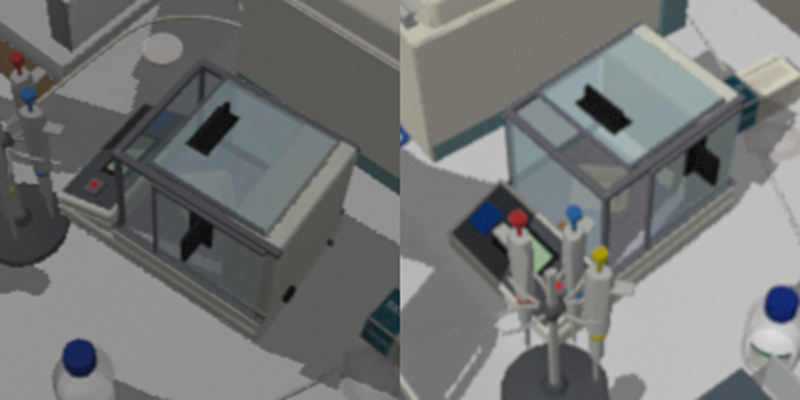

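The height map shows the balance yawed about -0.7 rad, with the rib at about (0.51,-0.32) and the paddle at about (0.47,-0.46). The pipette stand is right in front of the panel, and the tare key is clear at its far-left end. Now I'll fit these numerically.

Run:
```python
from h import *
np.set_printoptions(precision=4,suppress=True)
for n in('side','top'):
    f=np.load(n+'.npz');P,c=f['P'],f['c'].astype(int)
    reg=(abs(P[:,0]-.52)<.2)&(P[:,1]<-.1)&(P[:,1]>-.50)&(P[:,0]>.37)
    # restrict to the balance
    m=reg&(P[:,2]>.203)&(P[:,2]<.222)
    u=np.array([np.cos(-.69),np.sin(-.69)]);w=np.array([-u[1],u[0]]);q=P[:,:2]-[.495,-.3]
    m&=(abs(q@u)<.2)&(abs(q@w)<.13)
    r=cv2.minAreaRect(P[m,:2].astype(np.float32)*1000);print(n,'top rect',r)
    a=np.deg2rad(r[2]); 
    while a>-.3:a-=np.pi/2
    u=np.array([np.cos(a),np.sin(a)]);w=np.array([-u[1],u[0]]);ctr=np.array(r[0])/1000
    L=P[m,:2]-ctr;print('yaw',a,'x pct',np.percentile(L@u,[.3,1,50,99,99.7]),'y',np.percentile(L@w,[.3,1,50,99,99.7]))
    # origin: mid x of (-62..155) is 46.5 -> origin
    o=ctr-.0465*u;print('origin',o)
    B=np.c_[(P[:,:2]-o)@u,(P[:,:2]-o)@w,P[:,2]]
    dark=c.max(1)<55
    for nm,k in(('rib',(abs(B[:,1])<.05)&(B[:,2]>.224)&(B[:,2]<.25)&(B[:,0]>-.05)&(B[:,0]<.12)),
      ('paddle',dark&(B[:,1]<-.10)&(B[:,1]>-.14)&(B[:,2]>.15)&(B[:,2]<.21)),
      ('tare',(c[:,2]>c[:,0]+25)&(B[:,2]<.1)&(B[:,2]>.03)&(B[:,0]<-.06)&(B[:,0]>-.16)&(B[:,1]>.03)&(B[:,1]<.1)),
      ('power red',(c[:,0]>c[:,2]+40)&(B[:,2]<.1)&(B[:,2]>.03)&(B[:,0]<-.06)&(B[:,0]>-.16)&(B[:,1]<-.03)&(B[:,1]>-.1)),
      ('rearhousing',(B[:,0]>.09)&(B[:,0]<.15)&(abs(B[:,1])<.09)&(B[:,2]>.2))):
        if k.sum()>3:print(nm,k.sum(),'B lo/med/hi',np.percentile(B[k],[2,50,98],axis=0).tolist(),'world med',np.median(P[k],0))
```

```text
side top rect ((524.3549194335938, -354.01617431640625), (212.57440185546875, 222.8329315185547), 50.958839416503906)
yaw -0.6813967959818373 x pct [-0.1092 -0.1075  0.0215  0.1091  0.1102] y [-0.0929 -0.0775  0.0035  0.1035  0.105 ]
origin [ 0.4882 -0.3247]
rib 132 B lo/med/hi [[0.010609777655776406, -0.011048075511126939, 0.2246964290836147], [0.01629546338938936, 0.01689395536179488, 0.23687249266290877], [0.01882241786861988, 0.04619128017075706, 0.24078441094554448]] world med [ 0.5109 -0.3223  0.2369]
paddle 74 B lo/med/hi [[-0.17657041336031656, -0.11874247570672442, 0.16529324697241599], [0.06775039072566749, -0.10812196206627595, 0.1916040283347461], [0.07041751764303106, -0.10022197482778444, 0.206598227726018]] world med [ 0.4729 -0.4492  0.1916]
power red 11 B lo/med/hi [[-0.12038793557613336, -0.048997470785284616, 0.06771378495399372], [-0.11468751465563323, -0.044994243859695165, 0.07114265569964062], [-0.11089614758394356, -0.04254448582519033, 0.07367168780741536]] world med [ 0.3693 -0.2882  0.0711]
rearhousing 1907 B lo/med/hi [[0.09124138862592668, -0.075437864552
[... 1038 characters left out ...]
9292552975], [-0.11544407524269201, 0.08113831811597133, 0.071263584460877], [-0.09767593721570826, 0.09702652281008044, 0.07941552109681393]] world med [ 0.451  -0.1862  0.0713]
power red 12 B lo/med/hi [[-0.11770592495775035, -0.053316879185012545, 0.06793277953465862], [-0.1137700206833741, -0.049674319380802454, 0.0721904700291588], [-0.11128678910257161, -0.04567028761445802, 0.0746001322199028]] world med [ 0.3693 -0.2876  0.0722]
rearhousing 1294 B lo/med/hi [[0.09089721915461764, -0.07563951726013349, 0.20620870917246048], [0.11749946289914605, -0.0003450611049210783, 0.213529853728269], [0.1486295880874514, 0.0860993160663811, 0.2178617030242472]] world med [ 0.5799 -0.3974  0.2135]
```

```bash
python3 - <<'E'
from h import *
np.set_printoptions(precision=4,suppress=True)
for n in('side','top'):
    im,d=snap(n);P,c=cloud(n,im,d)
    a=np.array([.151,.529]);b=np.array([.541,-.345]);t=(b-a)/np.linalg.norm(b-a);q=P[:,:2]-a
    s=q@t;l=q@np.array([-t[1],t[0]])
    for s0 in np.arange(.1,1.0,.1):
        k=(abs(s-s0)<.05)&(abs(l)<.13)&(P[:,2]<.6);print(n,round(s0,1),P[k,2].max() if k.any() else None,end=' ')
    k=(P[:,0]>.2)&(P[:,0]<.36)&(P[:,1]>-.36)&(P[:,1]<-.14)&(P[:,2]>.12)&(P[:,2]<.4)
    print('\nstand',P[k].min(0),P[k].max(0))
E
python3 -m handwheel '[[[0,0,0],[0,0,0.9],1],[[0,0,0],[0,0,0.9],1],[[0,0,0],[0,0,0.9],1]]'
```

```text
side 0.1 0.21902078098934863 side 0.2 0.024351615208584976 side 0.3 0.22160410363780603 side 0.4 0.22444434131006308 side 0.5 0.10933982252574659 side 0.6 0.10604370587352407 side 0.7 0.22772868863097484 side 0.8 0.21258603125844155 side 0.9 0.24221848349162445 
stand [ 0.2351 -0.36    0.1201] [ 0.3481 -0.2352  0.2939]
top 0.1 -0.3739328793101022 top 0.2 0.023769959985438405 top 0.3 0.22350113836633645 top 0.4 0.22592271337499537 top 0.5 0.11063608228921917 top 0.6 0.10795552384487006 top 0.7 0.21879233948875199 top 0.8 0.21363937932752575 top 0.9 0.24341062914800715 
stand [ 0.2331 -0.3599  0.1203] [ 0.3467 -0.2321  0.2968]
time: 1.6
tool_pos: [0.1512, 0.5283, 0.3666]
ee_rot: [-3.141, -0.0, 2.863]
wrist_force: [1.2, 0.0, -0.0]
width: 0.0733
finger_force: 0.0
```

```bash
R='x'
python3 -m handwheel '[[[0,0,-0.063],[0.39,-0.874,0],1],[[0,0,-0.063],[0.39,-0.874,0],1],[[0,0,-0.063],[0.39,-0.874,0],1],[[0,0,-0.063],[0.39,-0.874,0],1],[[0,0,-0.063],[0.39,-0.874,0],1]]'
python3 -m handwheel '[[[0,0,-0.063],[0.39,-0.874,0],1],[[0,0,-0.063],[0.39,-0.874,0],1],[[0,0,-0.063],[0.39,-0.874,0],1],[[0,0,-0.063],[0.39,-0.874,0],1],[[0,0,-0.063],[0.39,-0.874,0],1]]'
python3 -m handwheel '[[[0,0,-0.063],[0.39,-0.874,0],1],[[0,0,-0.063],[0.39,-0.874,0],1],[[0,0,-0.063],[0.39,-0.874,0],1],[[0,0,-0.063],[0.39,-0.874,0],1],[[0,0,-0.063],[0.39,-0.874,0],1]]'
python3 -m handwheel '[[[0,0,-0.063],[0.39,-0.874,0],1],[[0,0,-0.063],[0.39,-0.874,0],1],[[0,0,-0.063],[0.39,-0.874,0],1],[[0,0,-0.063],[0.39,-0.874,0],1],[[0,0,0],[0,0,0],1]]'
```

```text
time: 2.1
tool_pos: [0.2491, 0.3086, 0.3656]
ee_rot: [3.141, 0.0, 2.365]
wrist_force: [0.5, 0.4, -0.1]
width: 0.0336
finger_force: 0.0
time: 2.6
tool_pos: [0.3465, 0.0899, 0.3659]
ee_rot: [3.14, 0.0, 1.869]
wrist_force: [0.8, -0.7, 0.4]
width: 0.0005
finger_force: 0.0
time: 3.1
tool_pos: [0.4442, -0.1288, 0.3658]
ee_rot: [3.141, -0.0, 1.374]
wrist_force: [0.7, 0.7, 0.2]
width: 0.0009
finger_force: 0.0
time: 3.6
tool_pos: [0.5231, -0.3068, 0.3597]
ee_rot: [-3.135, 0.001, 0.976]
wrist_force: [0.5, 0.4, -1.3]
width: 0.0006
finger_force: 0.0
```

```bash
python3 -m handwheel '[[[0,0,-0.057],[0.36,-0.76,0],1],[[0,0,0],[0,0,-0.7],1],[[0,0,0],[0,0,-0.7],1],[[0,0,0],[0,0,0],1]]'
python3 - <<'E'
from h import *
s,_=snap('side');t,_=snap('top')
cv2.imwrite('pics/c1.png',cv2.resize(np.hstack([s[110:310,190:390],t[110:310,190:390]])[:,:,::-1],(800,400),interpolation=cv2.INTER_CUBIC))
E
```

```text
time: 4.0
tool_pos: [0.5378, -0.3376, 0.2877]
ee_rot: [-3.127, 0.0, 0.894]
wrist_force: [0.2, 0.4, -0.3]
width: 0.0007
finger_force: 0.0
```

View pics/c1.png

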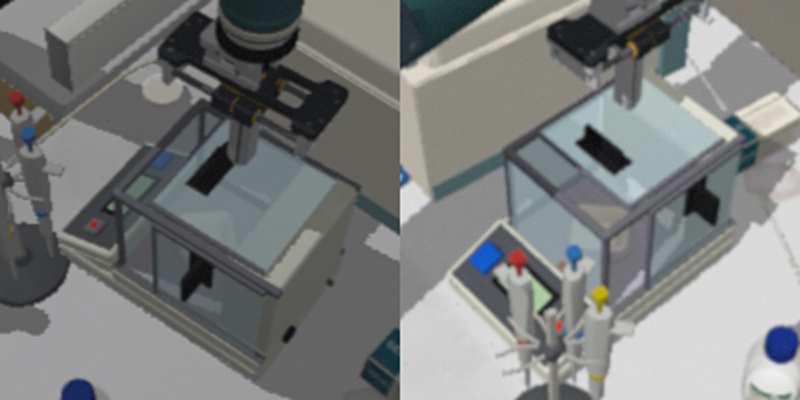

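```bash
python3 -m handwheel '[[[0,0,0],[0,0,-0.36],1],[[0,0,0],[0,0,-0.36],1],[[0,0,0],[0,0,0],1],[[0,0,0],[0,0,0],1]]'
python3 -m handwheel '[[[0,0,0],[-0.155,0.126,0],1],[[0,0,0],[-0.155,0.126,0],1],[[0,0,0],[-0.155,0.126,0],1],[[0,0,0],[-0.155,0.126,0],1]]'
```

```text
time: 4.5
tool_pos: [0.5405, -0.3397, 0.2628]
ee_rot: [3.137, -0.0, 0.894]
wrist_force: [-0.8, -0.1, 0.9]
width: 0.0005
finger_force: 0.0
time: 4.9
tool_pos: [0.5088, -0.3141, 0.2609]
ee_rot: [3.138, -0.0, 0.893]
wrist_force: [1.5, 0.0, 2.6]
width: 0.0006
finger_force: 1.5
```

```bash
python3 -m handwheel '[[[0,0,0],[0.155,-0.126,0],1],[[0,0,0],[0.155,-0.126,0],1],[[0,0,0],[0.155,-0.126,0],1],[[0,0,0],[0.04,-0.03,-0.18],1],[[0,0,0],[0,0,0],1]]'
python3 - <<'E'
from h import *
im,d=snap('top');P,c=cloud('top',im,d);a=-.684
u=np.array([np.cos(a),np.sin(a)]);w=np.array([-u[1],u[0]]);q=P[:,:2]-[.4987,-.3104]
B=np.c_[q@u,q@w,P[:,2]];k=(abs(B[:,1])<.04)&(B[:,2]>.226)&(B[:,2]<.245)&(abs(B[:,0])<.1)&(c.max(1)<60)
print(k.sum(),np.percentile(B[k],[2,50,98],axis=0))
E
```

```text
time: 5.4
tool_pos: [0.5341, -0.3349, 0.2474]
ee_rot: [-3.137, 0.0, 0.893]
wrist_force: [0.8, -0.1, 0.7]
width: 0.0009
finger_force: 0.0
103 [[-0.00756821 -0.02645218  0.22618049]
 [-0.00504042 -0.00242211  0.23511823]
 [-0.00050885  0.0257507   0.2414556 ]]
```

```bash
python3 -m handwheel '[[[0,0,0],[-0.155,0.126,0.04],1],[[0,0,0],[-0.155,0.126,0],1],[[0,0,0],[-0.155,0.126,0],1],[[0,0,0],[-0.155,0.126,0],1],[[0,0,0],[-0.078,0.063,0],1]]'
python3 -m handwheel '[[[0,0,0],[-0.046,0.038,0],1],[[0,0,0],[-0.046,0.038,0],1],[[0,0,0],[0,0,0],1]]'
```

```text
time: 5.95
tool_pos: [0.4986, -0.3057, 0.2533]
ee_rot: [3.14, -0.0, 0.893]
wrist_force: [1.3, -0.7, 0.4]
width: 0.0006
finger_force: 0.9
time: 6.25
tool_pos: [0.4943, -0.3023, 0.2529]
ee_rot: [3.142, 0.0, 0.893]
wrist_force: [0.7, 0.3, 0.8]
width: 0.0006
finger_force: 0.2
```

```bash
python3 -m handwheel '[[[0,0,0],[-0.046,0.038,0],1],[[0,0,0],[-0.046,0.038,0],1],[[0,0,0],[0,0,0],1]]'
python3 -m handwheel '[[[0,0,0],[-0.031,0.025,0],1],[[0,0,0],[0,0,0],1]]'
python3 -m handwheel '[[[0,0,0],[-0.031,0.025,0],1],[[0,0,0],[0,0,0],1]]'
```

```text
time: 6.55
tool_pos: [0.4916, -0.3002, 0.2526]
ee_rot: [3.136, 0.0, 0.893]
wrist_force: [5.7, -4.8, -1.1]
width: 0.0006
finger_force: 3.6
time: 6.75
tool_pos: [0.4914, -0.3001, 0.2527]
ee_rot: [3.131, -0.0, 0.893]
wrist_force: [9.5, -6.8, -2.4]
width: 0.0004
finger_force: 6.0
time: 6.95
tool_pos: [0.4913, -0.3, 0.2528]
ee_rot: [3.127, -0.0, 0.892]
wrist_force: [13.2, -10.4, -4.7]
width: 0.0003
finger_force: 8.3
```

```bash
python3 -m handwheel '[[[0,0,0],[0.186,-0.152,0],1],[[0,0,0],[0.05,-0.05,0.72],1],[[0,0,0],[0,0,0.72],1],[[0,0,0],[0,0,0.72],1]]'
python3 -m handwheel '[[[0,0,0],[0,-0.78,0],1],[[0,0,0],[0,-0.78,0],1],[[0,0,0],[0,-0.78,0],1],[[0,0,0],[0,-0.7,0],1],[[0,0,0],[0,0,0],1]]'
python3 -m handwheel '[[[0,0,0],[0,0,0],1],[[0,0,0],[0,0,0],1]]'
python3 - <<'E'
from h import *
o=robot.get_obs();a=-.684;u=np.array([np.cos(a),np.sin(a)]);w=np.array([-u[1],u[0]])
q=np.array(o['tool_pos'][:2])-[.4987,-.3104];print('B',q@u,q@w)
for n in('top','side'):
    im,d=snap(n,n+'2.png');P,c=cloud(n,im,d);q=P[:,:2]-[.4987,-.3104]
    B=np.c_[q@u,q@w,P[:,2]]
    for k in((abs(B[:,1])<.04)&(B[:,2]>.226)&(B[:,2]<.245)&(abs(B[:,0])<.1)&(c.max(1)<60),(B[:,1]<-.1)&(B[:,1]>-.14)&(B[:,2]>.155)&(B[:,2]<.21)&(abs(B[:,0]-.05)<.06)):
        print(n,k.sum(),np.percentile(B[k],[2,50,98],axis=0).round(4).tolist())
E
```

```text
time: 7.35
tool_pos: [0.4981, -0.306, 0.3606]
ee_rot: [-3.138, 0.0, 0.893]
wrist_force: [1.1, 0.2, 0.6]
width: 0.0006
finger_force: 0.0
time: 7.85
tool_pos: [0.4973, -0.4624, 0.3562]
ee_rot: [-3.135, 0.0, 0.888]
wrist_force: [-0.7, -0.4, -2.0]
width: 0.0005
finger_force: 0.0
time: 8.05
tool_pos: [0.4988, -0.4572, 0.3608]
ee_rot: [-3.141, -0.001, 0.894]
wrist_force: [-0.1, 0.4, 0.2]
width: 0.0004
finger_force: 0.0
B 0.09286719440280922 -0.11374287946942827
top 107 [[-0.0341, -0.0265, 0.2268], [-0.0319, -0.0025, 0.2353], [-0.0266, 0.0263, 0.2422]]
top 167 [[0.0596, -0.1276, 0.1629], [0.062, -0.1151, 0.1882], [0.0685, -0.1009, 0.2072]]
side 39 [[-0.0294, -0.0288, 0.2267], [-0.0254, -0.0214, 0.2367], [-0.0224, 0.0075, 0.241]]
side 136 [[0.064, -0.1291, 0.1639], [0.07, -0.1166, 0.1936], [0.0714, -0.1007, 0.2071]]
```

```bash
python3 -m handwheel '[[[0,0,0],[0,-0.13,-0.6],1],[[0,0,0],[0,0,-0.9],1],[[0,0,0],[0,0,-0.9],1],[[0,0,0],[0,0,-0.9],1],[[0,0,0],[0,0,0],1]]'
python3 -m handwheel '[[[0,0,0],[0,0,0],1],[[0,0,0],[0,0,0],1]]'
```

```text
time: 8.65
tool_pos: [0.4955, -0.4598, 0.1855]
ee_rot: [-3.123, -0.003, 0.894]
wrist_force: [-0.8, -0.9, -1.9]
width: 0.0007
finger_force: 0.0
time: 8.85
tool_pos: [0.5003, -0.4659, 0.2009]
ee_rot: [3.133, 0.001, 0.894]
wrist_force: [-0.1, -0.4, 0.8]
width: 0.0004
finger_force: 0.0
```

```bash
python3 -m handwheel '[[[0,0,0],[-0.155,0.126,0],1],[[0,0,0],[-0.155,0.126,0],1],[[0,0,0],[-0.155,0.126,0],1],[[0,0,0],[0,0,0],1]]'
python3 -m handwheel '[[[0,0,0],[-0.155,0.126,0],1],[[0,0,0],[-0.155,0.126,0],1],[[0,0,0],[-0.155,0.126,0],1],[[0,0,0],[0,0,0],1]]'
```

```text
time: 9.25
tool_pos: [0.4753, -0.446, 0.1984]
ee_rot: [3.138, 0.001, 0.893]
wrist_force: [-1.4, -0.5, 0.8]
width: 0.0006
finger_force: 0.0
time: 9.65
tool_pos: [0.4509, -0.4259, 0.1954]
ee_rot: [-3.14, -0.0, 0.893]
wrist_force: [-0.4, 0.3, 0.2]
width: 0.0002
finger_force: 0.0
```

Run:
```python
from h import *
print(robot.get_obs()['wrist_force'],robot.get_obs()['tool_pos'])
s,_=snap('side');t,_=snap('top')
cv2.imwrite('pics/c3.png',cv2.resize(np.hstack([s[130:330,190:390],t[110:310,210:410]])[:,:,::-1],(800,400),interpolation=cv2.INTER_CUBIC))
```

```text
[-0.38259608  0.25291196  0.2402184 ] [ 0.45090608 -0.42593192  0.19544817]
```

View pics/c3.png

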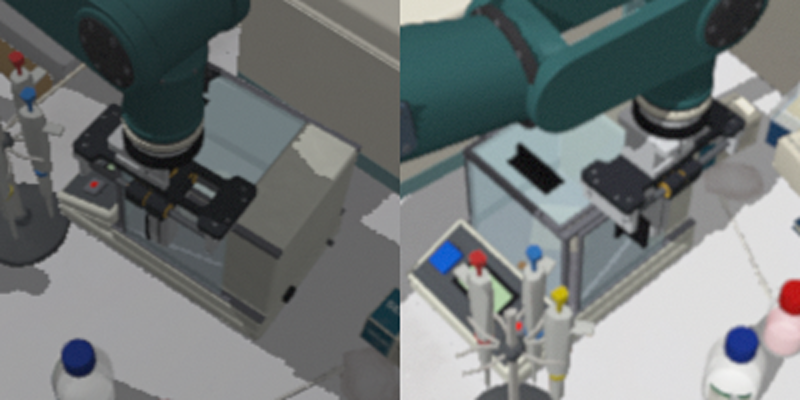

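The finger stands just behind the paddle, at about (625,230) in the right half, and the door has moved with it. The top rib is fully forward. I'll continue pushing.

```bash
python3 -m handwheel '[[[0,0,0],[-0.062,0.051,0],1],[[0,0,0],[-0.062,0.051,0],1],[[0,0,0],[0,0,0],1]]'
python3 -m handwheel '[[[0,0,0],[-0.046,0.038,0],1],[[0,0,0],[0,0,0],1]]'
python3 -m handwheel '[[[0,0,0],[-0.046,0.038,0],1],[[0,0,0],[0,0,0],1]]'
```

```text
time: 10.05
tool_pos: [0.4456, -0.4215, 0.195]
ee_rot: [-3.14, -0.0, 0.893]
wrist_force: [0.7, 0.2, 0.4]
width: 0.0006
finger_force: 0.0
time: 10.25
tool_pos: [0.4435, -0.4198, 0.1954]
ee_rot: [-3.141, -0.0, 0.893]
wrist_force: [0.8, -0.3, 0.2]
width: 0.0006
finger_force: 0.1
time: 10.45
tool_pos: [0.4432, -0.4196, 0.1956]
ee_rot: [3.135, 0.0, 0.893]
wrist_force: [6.2, -3.9, -3.4]
width: 0.0005
finger_force: 3.9
```

```bash
python3 -m handwheel '[[[0,0,0],[-0.04,0.033,0],1],[[0,0,0],[0,0,0],1],[[0,0,0],[0,0,0],1]]'
python3 -m handwheel '[[[0,0,0],[0.19,-0.16,0],1],[[0,0,0],[0.06,-0.05,0.8],1],[[0,0,0],[0,0,0.85],1],[[0,0,0],[0,0,0.85],1],[[0,0,0],[0,0,0.8],1]]'
python3 -m handwheel '[[[0,0,0.09],[0,0.4,0],1],[[0,0,0.09],[0,0.44,0],1],[[0,0,0.09],[0,0.44,0],1],[[0,0,0.09],[0,0.44,0],1],[[0,0,0.09],[0,0.44,0],1]]'
python3 -m handwheel '[[[0,0,0.09],[0,0.44,0],1],[[0,0,0.09],[0,0.44,0],1],[[0,0,0.09],[0,0.44,0],1],[[0,0,0.09],[0,0.44,0],1],[[0,0,0.09],[0,0.44,0],1]]'
python3 -m handwheel '[[[0,0,0.09],[0,0.44,0],1],[[0,0,0],[0,0,0],1],[[0,0,0],[0,0,0],1]]'
python3 - <<'E'
from h import *
o=robot.get_obs();a=-.684;u=np.array([np.cos(a),np.sin(a)]);w=np.array([-u[1],u[0]])
q=np.array(o['tool_pos'][:2])-[.4987,-.3104];print('B',q@u,q@w)
for n in('top','side'):
    im,d=snap(n,n+'4.png');P,c=cloud(n,im,d);c=c.astype(int);q=P[:,:2]-[.4987,-.3104]
    B=np.c_[q@u,q@w,P[:,2]]
    for k in((abs(B[:,1])<.04)&(B[:,2]>.226)&(B[:,2]<.245)&(abs(B[:,0])<.1)&(c.max(1)<60),(B[:,1]<-.1)&(B[:,1]>-.14)&(B[:,2]>.155)&(B[:,2]<.21)&(abs(B[:,0]-.03)<.07),
      (c[:,2]>c[:,0]+25)&(B[:,2]<.1)&(B[:,2]>.03)&(B[:,0]<-.06)&(B[:,0]>-.16)&(B[:,1]>.03)&(B[:,1]<.1)):
        if k.any():print(n,k.sum(),np.percentile(B[k],[2,50,98],axis=0).round(4).tolist())
E
```

```text
time: 10.75
tool_pos: [0.4432, -0.4196, 0.1957]
ee_rot: [3.129, 0.0, 0.893]
wrist_force: [12.1, -9.7, -7.3]
width: 0.0005
finger_force: 7.2
time: 11.25
tool_pos: [0.4515, -0.4266, 0.3628]
ee_rot: [3.141, 0.0, 0.893]
wrist_force: [0.0, 0.2, -0.0]
width: 0.0003
finger_force: 0.0
time: 11.75
tool_pos: [0.4515, -0.3179, 0.3607]
ee_rot: [-3.141, -0.0, 1.606]
wrist_force: [0.7, 0.2, -0.1]
width: 0.0004
finger_force: 0.0
time: 12.25
tool_pos: [0.4514, -0.2079, 0.3608]
ee_rot: [-3.141, -0.0, 2.312]
wrist_force: [0.5, 0.5, -0.3]
width: 0.0005
finger_force: 0.0
time: 12.55
tool_pos: [0.4518, -0.187, 0.3609]
ee_rot: [-3.141, 0.001, 2.447]
wrist_force: [-0.6, -0.7, -0.3]
width: 0.0002
finger_force: 0.0
B -0.11437372811842213 0.06598978827252794
top 101 [[-0.0339, -0.0265, 0.2267], [-0.0317, -0.0021, 0.2357], [-0.0267, 0.0256, 0.2411]]
top 168 [[0.0037, -0.1267, 0.1641], [0.0058, -0.1151, 0.1895], [0.0117, -0.1006, 0.2087]]
top 184 [[-0.13, 0.0534, 0.0598], [-0.1151, 0.0664, 0.0708], [-0.0968, 0.0827, 0.0779]]
side 124 [[-0.0299, -0.0284, 0.2266], [-0.0244, -0.0016, 0.2367], [-0.0221, 0.0297, 0.2402]]
side 140 [[0.0079, -0.1288, 0.1628], [0.0138, -0.116, 0.1907], [0.0153, -0.101, 0.2063]]
```

```bash
python3 -m handwheel '[[[0,0,0],[-0.06,0.05,-0.6],1],[[0,0,0],[0,0,-0.8],1],[[0,0,0],[0,0,-0.8],1],[[0,0,0],[0,0,-0.8],1],[[0,0,0],[0,0,-0.6],1]]'
python3 -m handwheel '[[[0,0,0],[0,0,-0.5],1],[[0,0,0],[0,0,-0.3],1],[[0,0,0],[0,0,-0.2],1],[[0,0,0],[0,0,0],1],[[0,0,0],[0,0,0],1]]'
```

```text
time: 13.15
tool_pos: [0.4477, -0.185, 0.1773]
ee_rot: [-3.141, -0.003, 2.445]
wrist_force: [-0.7, -0.9, 0.3]
width: 0.0003
finger_force: 0.0
time: 13.65
tool_pos: [0.4492, -0.1852, 0.1311]
ee_rot: [3.141, 0.001, 2.447]
wrist_force: [-0.8, 0.3, 0.5]
width: 0.0002
finger_force: 0.0
```

Run:
```python
from h import *
s,_=snap('side');t,_=snap('top')
cv2.imwrite('pics/c5.png',cv2.resize(np.hstack([s[110:310,170:370],t[130:330,170:370]])[:,:,::-1],(800,400),interpolation=cv2.INTER_CUBIC))
```

```text
(no output)
```

View pics/c5.png

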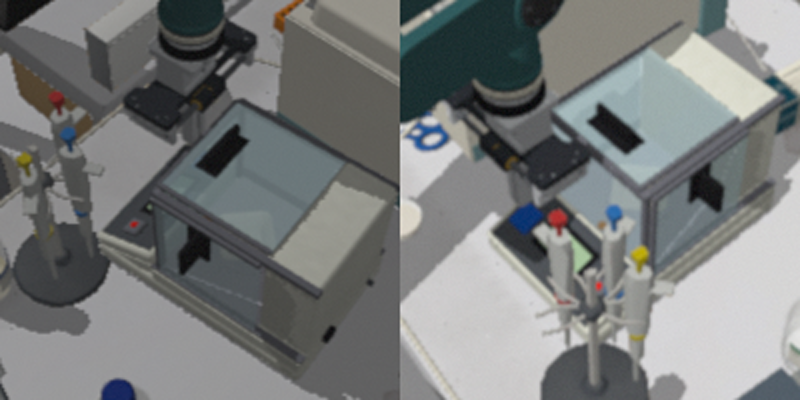

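The fingertips are right over the blue key, at about (525,200) in the right half. Both doors are shut and the gripper body is clear of the pane and the stand.

```bash
python3 -m handwheel '[[[0,0,0],[0,0,-0.2],1],[[0,0,0],[0,0,-0.2],1],[[0,0,0],[0,0,-0.1],1],[[0,0,0],[0,0,0],1],[[0,0,0],[0,0,0],1]]'
python3 -m handwheel '[[[0,0,0],[0,0,-0.06],1],[[0,0,0],[0,0,-0.06],1],[[0,0,0],[0,0,0],1]]'
python3 -m handwheel '[[[0,0,0],[0,0,-0.06],1],[[0,0,0],[0,0,0],1]]'
python3 -m handwheel '[[[0,0,0],[0,0,-0.04],1],[[0,0,0],[0,0,0],1]]'
```

```text
time: 14.25
tool_pos: [0.4488, -0.1844, 0.1052]
ee_rot: [-3.142, -0.001, 2.448]
wrist_force: [-0.0, -0.0, 0.4]
width: 0.0006
finger_force: 0.0
time: 14.55
tool_pos: [0.4488, -0.1844, 0.0992]
ee_rot: [3.142, -0.0, 2.448]
wrist_force: [-0.3, 0.8, -0.1]
width: 0.0006
finger_force: 0.1
time: 14.75
tool_pos: [0.4493, -0.1848, 0.0969]
ee_rot: [3.141, 0.001, 2.448]
wrist_force: [0.3, 0.1, 3.2]
width: 0.0007
finger_force: 1.3
time: 14.95
tool_pos: [0.4497, -0.1851, 0.0954]
ee_rot: [3.141, 0.003, 2.448]
wrist_force: [0.8, -0.8, 4.7]
width: 0.0006
finger_force: 2.3
```

```bash
python3 -m handwheel '[[[0,0,0],[0,0,-0.05],1],[[0,0,0],[0,0,0],1]]'
python3 -m handwheel '[[[0,0,0],[0,0,-0.05],1],[[0,0,0],[0,0,0],1]]'
python3 -m handwheel '[[[0,0,0],[0,0,-0.04],1],[[0,0,0],[0,0,0],1]]'
```

```text
time: 15.15
tool_pos: [0.4501, -0.1855, 0.0937]
ee_rot: [3.141, 0.004, 2.448]
wrist_force: [-0.7, -1.0, 7.2]
width: 0.0001
finger_force: 3.5
time: 15.35
tool_pos: [0.4505, -0.1857, 0.0927]
ee_rot: [3.141, 0.005, 2.448]
wrist_force: [-1.9, 0.1, 12.7]
width: 0.001
finger_force: 6.0
time: 15.55
tool_pos: [0.4506, -0.1858, 0.0924]
ee_rot: [3.141, 0.006, 2.448]
wrist_force: [-4.6, 1.2, 19.9]
width: 0.0003
finger_force: 10.0
```

The key is on its stop. Now I release it and retreat.

```bash
python3 -m handwheel '[[[0,0,0],[0,0,0.3],1],[[0,0,0],[0,0,0.5],1],[[0,0,0],[0,0,0.8],1],[[0,0,0],[0,0,0.8],1],[[0,0,0],[0,0,0.8],1]]'
python3 -m handwheel '[[[0,0,0],[0,0,0.8],1],[[0,0,0],[0,0,0.5],1],[[0,0,0],[0,0,0],1],[[0,0,0],[0,0,0],1],[[0,0,0],[0,0,0],1]]'
python3 - <<'E'
from h import *
s,_=snap('side');t,_=snap('top')
cv2.imwrite('pics/c6.png',cv2.resize(np.hstack([s[110:310,170:370],t[130:330,170:370]])[:,:,::-1],(800,400),interpolation=cv2.INTER_CUBIC))
E
```

```text
time: 16.05
tool_pos: [0.4483, -0.184, 0.248]
ee_rot: [-3.141, -0.002, 2.448]
wrist_force: [1.2, 0.4, -0.5]
width: 0.0002
finger_force: 0.0
time: 16.55
tool_pos: [0.4482, -0.1841, 0.3098]
ee_rot: [-3.141, -0.005, 2.448]
wrist_force: [0.7, 1.0, -0.3]
width: 0.0004
finger_force: 0.0
```

View pics/c6.png

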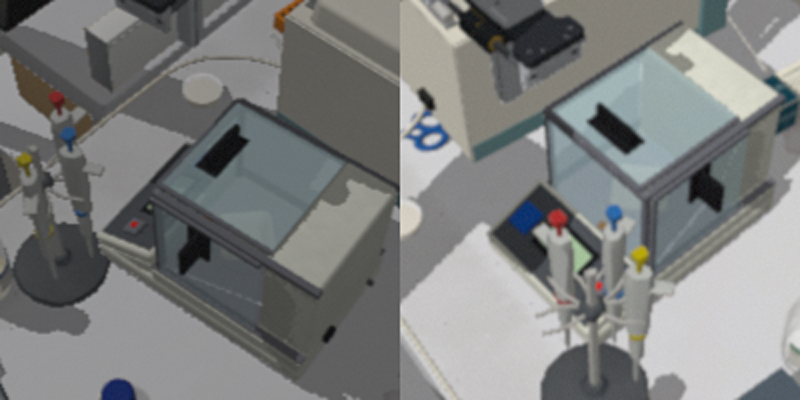

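Both doors are shut, the key is up again and the arm is clear of everything.

```bash
python3 -c "
from bench import robot
print(robot.close_job())"
```

```text
the job is handed in; nothing more can be done
None
```

I slid both draft-shield doors onto their stops, pressed the tare key fully down and let it come up, and handed the job in at about 17 s of robot time with the arm clear; the hand-in call gave no verdict.

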